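# Finish the row of dip dishes on the serving tray

### The arm

A 6-joint arm with a two-finger parallel gripper is mounted at the origin on the work surface. World frame = base frame: x ahead of the robot, y to its left, z up, the work surface at z = 0. Lengths are in m, angles in rad, forces in N, time in s.
With the tool pointing down it reaches from about 0.35 to 0.975 m from the base axis. Payload 4.9 kg.
Tool frame: the origin (TCP) lies on the centre line of the jaws, within the pads' length; the fingertips stand 14 mm ahead of it and the grasp point (between the pads) lies 5 mm behind it; z points along the fingers, y is the line along which they close (so a half turn about z gives the same grasp; the last joint's range is limited). The gripper opens to 85 mm and grips with 20 to 120 N. Pads are 22 mm wide; open, the fingers measure 114 mm over their backs; the gripper's body (76 mm by 85 mm) begins 54 mm behind the grasp point. The pads swing forward as they close: fully open they stand 13 mm farther back than shut.
Start: joints at [1.138, 0.053, 1.613, -0, 1.476, -0.119], TCP at [0.193, 0.594, 0.245] pointing down, gripper open.
Joint ranges: [-3.01, 3.01], [-1.01, 2.22], [0.06, 2.58], [-1.02, 4.17], [0.09, 2.62], [-3.14, 3.14]. Speed limits (rad/s): [2.57, 2.57, 3.14, 3.14, 3.14, 3.14].

### API

Orientations are given as a unit quaternion [w, x, y, z].
In Python, from plant import * gives the robot as it stands.
- The arm moves only by the tool send_rows, never from a script. Its argument "steps" is a list of rows, each an object with "translation": the shift along the tool's x, y, z in cm, a list of three; "delta_rot": the turn, a rotation vector about the tool's x, y, z in rad, a list of three; "jaw": the finger opening in cm, from 0 to 8.54. In form: [{"translation": [dx, dy, dz], "delta_rot": [rx, ry, rz], "jaw": jaw}, ...]. A call has exactly 8 rows; each row is the pose to reach, as a shift and turn from the pose commanded when the call began, along the tool's axes at that moment; what a row does not reach only later rows make up. A row lasts 1/10 s, in which the tool goes at most 50 mm and 8.59 degrees, less where a joint would pass 70% of its speed; a pose out of reach is approached as far as the arm can. A call with a gripper value outside its range is refused whole. The fingers move at their own pace and stop on an object; the grip force is fixed at half the most. Time passes only in rows, so rows that repeat a pose let the fingers close, or fill a call up. It gives the time, the measured TCP pose, the force, the opening and the grip force at its end, in the units of the state.
- state(): the state, without advancing time (a new reading comes with each control period).
- grab_frame(name): name is "scene" or "top" or "wrist"; returns a dict with "pixels" (420x560x3 uint8, blue, green, red), "range_z" (420x560 float32, m along the optical axis (not along the pixel's ray), 0 where there is no reading), "fx", "fy", "cx", "cy" (pixels), "rvec" (rotation vector, rad) and "tvec" (3), from world to camera coordinates, as OpenCV has them. Camera axes: x right, y down, z forward; pixel columns grow to the right and rows downward; lengths in m; the calibration is good to about 2 mm. A picture is of the moment at which its call begins.
- job_done(): hands the job in; it is judged then, once.
The state is a dict: "time": time; "joint_pos": joint angles; "joint_vel": joint speeds; "joint_efforts": joint torques, N m; "tool_pos": TCP position; "tool_rot": TCP orientation; "contact_force": force on the tool from outside, world axes, zero at the start; "ft_torque": the same for the moment, N m; "gripper_width": opening from 0.0 (shut) to 1.0 (fully open); "grasp_force": force on a finger pad.
Only numpy, scipy, OpenCV 4.12 (cv2) and the standard library are available. Lean on these libraries where they do the work, as an engineer would, in place of code of your own. Each camera call takes 0.05 s, during which the arm holds its last target. There are 200 camera calls.

### The job

Set the two white porcelain dip dishes that stand on the turntable onto the two empty dark rounds of the wooden tray, one on each, so that with the white dish already there the three stand upright in a neat, evenly spaced row. Set them down gently, do not drop them, and leave the dish that is already on the tray on its round.

Things in the scene. Friction and masses are not known exactly. Their poses are not given: they have to be found in the camera images.
- dish_a_mid (a point): White porcelain dip dish on the olive wood turntable (fixed, top at 30 mm), to be moved; 50 mm across at the foot, 52 at the rim, 40 high, wall 3.5, open on top, about 100 g. Point: its centre, 20 mm above its underside, z up. Beside it, dishes and burner cup 100 mm or more apart: a blue dish of the same shape, chrome burner cup (62 wide, 40 high), lidded jar (52, 68), white fondue pot (136, 80; its handle up to 90 high).
- dish_b_mid (a point): The other white round porcelain dip dish on the turntable, to be moved (the two may go to either empty round); 50 mm across at the foot, 52 at the rim, 40 high, wall 3.5, open on top, about 100 g. Point: its centre, 20 mm above its underside, z up.
- dish_c_mid (a point): The white round porcelain dip dish that already stands on the tray, on the end round at the tray's +x; it stays there; 50 mm across at the foot, 52 at the rim, 40 high, wall 3.5, open on top, about 100 g. Point: its centre, 20 mm above its underside, z up.
- tray: Light wood tray, 290 mm (x) by 140 (y), fixed. Origin: centre of its underside on the work surface, z up. Its floor is 12 mm above; a rim 6 mm wide stands 6 above the floor all round. Three flat dark rounds, 62 mm across, flush, lie in a row along x at -85, 0 and +85 mm, y = 0. The +85 round holds dish_c; those at 0 and -85 are empty.
Not all that is in view belongs to the job. Leave any pink or yellow look-alike of the part that bears dish_b_mid alone.

How it is judged:
At the end, for the whole second after the job is handed in: The two white dishes from the turntable stand one on each of the tray's two empty rounds, and the third white dish on its own end round: each centre within 15 mm of its round's centre along and across the tray, on the tray's floor, upright within 10 degrees, at rest (x of dish_c_mid in the frame of tray between 0.07 and 0.1 m and y of dish_c_mid in the frame of tray between -0.015 and 0.015 m and z of dish_c_mid in the frame of tray between 0.026 and 0.038 m and angle between dish_c_mid's own z axis and vertical below 0.17 rad and (((x of dish_a_mid in the frame of tray between -0.015 and 0.015 m and y of dish_a_mid in the frame of tray between -0.015 and 0.015 m and z of dish_a_mid in the frame of tray between 0.026 and 0.038 m and angle between dish_a_mid's own z axis and vertical below 0.17 rad) and (x of dish_b_mid in the frame of tray between -0.1 and -0.07 m and y of dish_b_mid in the frame of tray between -0.015 and 0.015 m and z of dish_b_mid in the frame of tray between 0.026 and 0.038 m and angle between dish_b_mid's own z axis and vertical below 0.17 rad)) or ((x of dish_b_mid in the frame of tray between -0.015 and 0.015 m and y of dish_b_mid in the frame of tray between -0.015 and 0.015 m and z of dish_b_mid in the frame of tray between 0.026 and 0.038 m and angle between dish_b_mid's own z axis and vertical below 0.17 rad) and (x of dish_a_mid in the frame of tray between -0.1 and -0.07 m and y of dish_a_mid in the frame of tray between -0.015 and 0.015 m and z of dish_a_mid in the frame of tray between 0.026 and 0.038 m and angle between dish_a_mid's own z axis and vertical below 0.17 rad))) and linear speed of each of dish_a, dish_b, dish_c below 0.02 m/s); the robot touches nothing.
It fails at once if a white dish is dropped or thrown onto the tray (reaches it faster than 0.7 m/s, a fall of about 25 mm) ((x of dish_a_mid in the frame of tray between -0.14 and 0.14 m and y of dish_a_mid in the frame of tray between -0.065 and 0.065 m and z of dish_a_mid in the frame of tray below 0.055 m and linear speed of dish_a above 0.7 m/s) or (x of dish_b_mid in the frame of tray between -0.14 and 0.14 m and y of dish_b_mid in the frame of tray between -0.065 and 0.065 m and z of dish_b_mid in the frame of tray below 0.055 m and linear speed of dish_b above 0.7 m/s)).
It also fails if it takes over 64 s, if anything falls off the work surface, if the arm or the gripper's body presses on something with over 40 N, if the wrist force passes 120 N, or if a joint passes its speed limit or range.

## Working session

There is one attempt and no reset: what is moved stays moved. The work goes in short steps, Python scripts to look and compute and a tool call to move; the robot and the scene stay as the last step left them, time stands still between calls to the robot, and variables do not carry over. Pictures are saved under pics/ and viewed, at most 10 in all, crops included, and the job is handed in when it is done.

Besides the shell and the picture viewer there is one more tool, called after "Request:" as a command line: name --argument value ..., lists and objects as JSON in quotes. send_rows: Moves the arm, as the interface text tells. Its arguments: {"type":"object","properties":{"steps":{"type":"array","items":{"type":"object","properties":{"translation":{"type":"array","items":{"type":"number"}},"delta_rot":{"type":"array","items":{"type":"number"}},"jaw":{"type":"number"}}}}},"required":["steps"]}

```bash
mkdir -p pics; ls
cat > h.py <<'E'
from plant import *
import numpy as np, cv2, pickle
def grab(n):
    f=grab_frame(n); pickle.dump(f,open(f'{n}.pkl','wb')); return f
def world(f):
    z=f['range_z']; v,u=np.mgrid[:z.shape[0],:z.shape[1]]
    P=np.stack([(u-f['cx'])/f['fx']*z,(v-f['cy'])/f['fy']*z,z],-1)
    R=cv2.Rodrigues(np.array(f['rvec'],float))[0]
    return (P-np.array(f['tvec'],float).reshape(3))@R
E
python3 - <<'E'
from h import *
a=grab('top'); b=grab('scene')
cv2.imwrite('pics/top.png',cv2.resize(a['pixels'],(800,600),interpolation=cv2.INTER_CUBIC))
cv2.imwrite('pics/scene.png',cv2.resize(b['pixels'],(800,600)))
print(state())
E
```

```text
pics
{'time': 0.1, 'joint_pos': array([ 1.13802953e+00,  5.33478267e-02,  1.61418773e+00, -2.70734516e-05,
        1.47601144e+00, -1.19000553e-01]), 'joint_vel': array([-7.59177351e-04, -8.51156221e-04, -2.49161975e-03, -6.07935781e-04,
       -1.46381754e-03,  5.93655068e-05]), 'joint_efforts': array([ 5.43655260e-04, -3.94905353e+01, -3.71363175e+01, -1.48791046e-04,
        3.89001114e-03, -1.04027831e-05]), 'tool_pos': array([0.19267475, 0.5939774 , 0.24413207]), 'tool_rot': array([-2.53213869e-04,  1.56239018e-01,  9.87718793e-01, -9.43890613e-04]), 'contact_force': array([ 0.1866351 , -0.0433743 ,  0.84754619]), 'ft_torque': array([-0.04173362, -0.01667245,  0.0304937 ]), 'grasp_force': 0.0, 'gripper_width': 1.0010155423561682}
```

View pics/top.png

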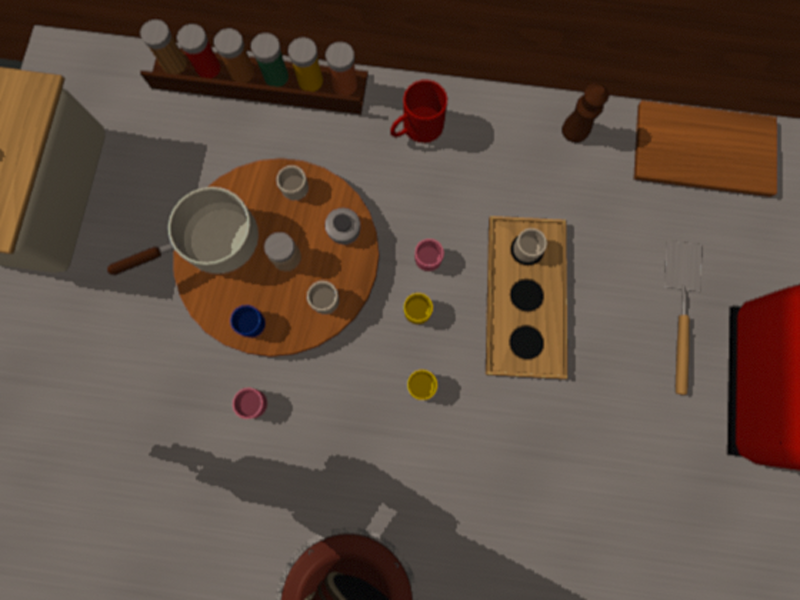

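View pics/scene.png

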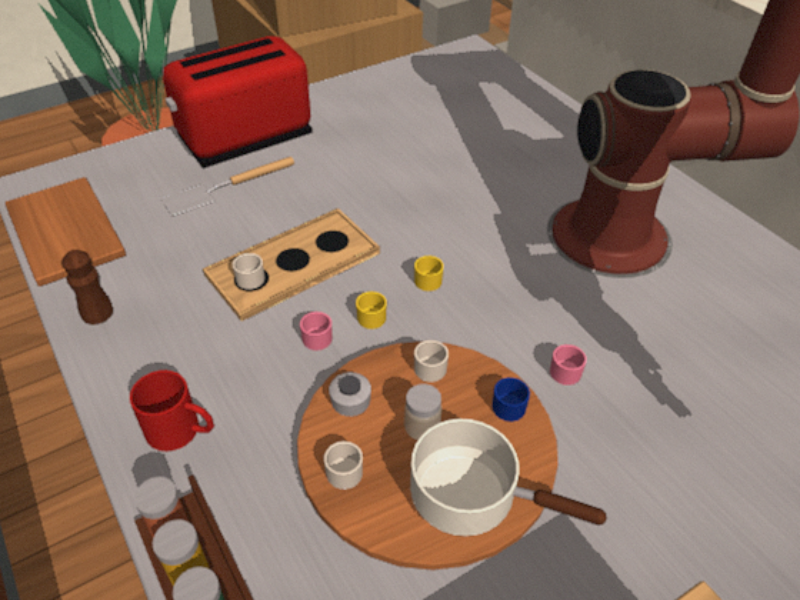

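The top view shows white dishes on the turntable at (292,181) and (323,296). The chrome burner cup is at (343,225), the jar at (281,250), the blue dish at (248,320) and the pot at (212,228). The tray is at (528,298), with the third white dish at (530,244) and empty rounds at (527,295) and (527,342). The pink and yellow look-alikes are off the turntable. Next I'll measure these and confirm them in a crop.

Run:
```python
from h import *
f=pickle.load(open('top.pkl','rb'));W=world(f)
g=pickle.load(open('scene.pkl','rb'));G=world(g)
def fit(W,c,r,lo,hi):
    m=(np.hypot(W[...,0]-c[0],W[...,1]-c[1])<r)&(W[...,2]>lo)&(W[...,2]<hi)
    P=W[m][:,:2]; (x,y),rr=cv2.minEnclosingCircle(P.astype(np.float32)); return np.round([x,y,rr],4),m.sum(),W[m][:,2].max().round(4)
for n,(u,v) in dict(A=(292,181),B=(323,296),C=(530,244),r0=(527,295),rm=(527,342),chrome=(343,225),jar=(281,247),blue=(248,320),pinkT=(429,254),y1=(418,307),y2=(422,384),pink2=(250,403),pot=(212,228)).items():
    p=W[int(v*.7),int(u*.7)]; print(n,p.round(4),end=' ')
    h={'C':.052,'pinkT':.04,'y1':.04,'y2':.04,'pink2':.04}.get(n,.07)
    if n[0]!='r' and n not in('jar','pot'):
        print(fit(W,p[:2],.05,h-.006,h+.006),fit(G,p[:2],.05,h-.006,h+.006))
    else: print()
# tray from height
for X,nm in((W,'top'),(G,'scene')):
    m=(X[...,2]>.0075)&(X[...,2]<.025)
    c=W[int(318*.7),int(527*.7)][:2]
    m&=(abs(X[...,0]-c[0])<.22)&(abs(X[...,1]-c[1])<.12)
    m=cv2.morphologyEx(m.astype(np.uint8),cv2.MORPH_OPEN,np.ones((3,3)))>0
    print(nm,cv2.minAreaRect(X[m][:,:2].astype(np.float32)*1000),m.sum())
# dark rounds
    d=m&(X[...,2]<.02)&(cv2.cvtColor((f if nm=='top' else g)['pixels'],cv2.COLOR_BGR2GRAY)<35)
    n,l,s,ce=cv2.connectedComponentsWithStats(d.astype(np.uint8))
    for i in range(1,n):
        if s[i,4]>80: print(s[i,4],X[l==i].mean(0).round(4),cv2.minEnclosingCircle(X[l==i][:,:2].astype(np.float32)*1000))
c=f['pixels'][90:260,110:410]; cv2.imwrite('pics/crop.png',cv2.resize(c,(800,453),interpolation=cv2.INTER_CUBIC))
print('cam',-cv2.Rodrigues(np.array(f['rvec'],float))[0].T@np.array(f['tvec']).reshape(3))
```

```text
A [0.6988 0.2108 0.0344] (array([0.6872, 0.2032, 0.0265]), np.int64(109), np.float64(0.0744)) (array([0.6863, 0.2051, 0.0268]), np.int64(197), np.float64(0.0743))
B [0.4918 0.1171 0.0373] (array([0.4867, 0.1143, 0.0262]), np.int64(102), np.float64(0.0743)) (array([0.4855, 0.1141, 0.0276]), np.int64(155), np.float64(0.073))
C [ 0.645  -0.2365  0.0158] (array([ 0.6354, -0.2317,  0.026 ]), np.int64(102), np.float64(0.0569)) (array([ 0.6361, -0.2312,  0.028 ]), np.int64(121), np.float64(0.0565))
r0 [ 0.5497 -0.2385  0.0106] 
rm [ 0.4644 -0.2456  0.0137] 
chrome [0.6158 0.0985 0.0684] (array([0.6193, 0.1008, 0.0288]), np.int64(205), np.float64(0.0743)) (array([0.6199, 0.1032, 0.0271]), np.int64(281), np.float64(0.0745))
jar [0.5544 0.1922 0.0972] 
blue [0.4315 0.2404 0.0356] (array([0.4284, 0.2342, 0.0263]), np.int64(113), np.float64(0.0728)) (array([0.4283, 0.2358, 0.028 ]), np.int64(174), np.float64(0.0731))
pinkT [ 0.6038 -0.0562  0.0066] (array([ 0.5959, -0.0553,  0.0261]), np.int64(98), np.float64(0.0443)) (array([ 0.5958, -0.0539,  0.0276]), np.int64(131), np.float64(0.0444))
y1 [ 0
[... 462 characters left out ...]
.0293]), np.int64(146), np.float64(0.0443))
pot [0.5892 0.3371 0.0354] 
top ((549.657470703125, -239.23489379882812), (291.0452880859375, 140.93231201171875), 4.837843418121338) 5894
382 [ 0.5488 -0.2393  0.0123] ((548.8236694335938, -239.30201721191406), 28.639175415039062)
406 [ 0.4638 -0.2463  0.0121] ((463.9343566894531, -246.0612335205078), 28.803537368774414)
scene ((547.3126220703125, -238.2406463623047), (293.224853515625, 146.35305786132812), 4.912631034851074) 4008
233 [ 0.464  -0.2478  0.0123] ((465.5519714355469, -248.0662841796875), 29.99169921875)
251 [ 0.5488 -0.2403  0.0124] ((548.7095947265625, -241.1512451171875), 28.60924530029297)
cam [ 0.29965093 -0.04620631  1.00501554]
```

View pics/crop.png

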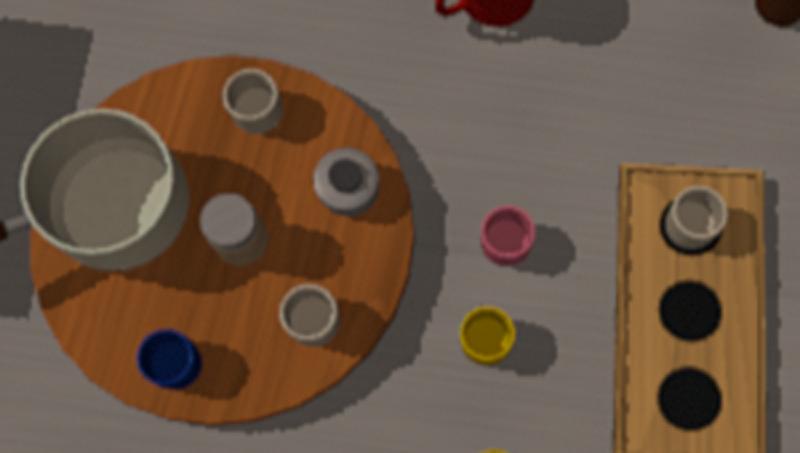

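The crop confirms the white dishes at crop (252,98), A = (0.687, 0.204), and (309,312), B = (0.486, 0.1145). Their rim height is about 72 mm and their radius 26 mm, which fits. The blue dish, chrome cup and jar differ clearly. The tray's yaw is about 4.7°, with rounds at (0.549, -0.2395) and (0.464, -0.247). I'll move above A first.

```bash
cat >> h.py <<'E'
from scipy.spatial.transform import Rotation as Ro
def go(x,y,z,yaw=94.7):
    """tool-frame shift (cm) and rotvec to reach world pose, tool down, tool y at yaw deg"""
    s=state(); w=s['tool_rot']; R=Ro.from_quat([w[1],w[2],w[3],w[0]])
    a=np.radians(yaw); Y=np.array([np.cos(a),np.sin(a),0]); Z=np.array([0,0,-1.])
    T=Ro.from_matrix(np.c_[np.cross(Y,Z),Y,Z])
    print('to',(x,y,z),'shift',(R.inv().apply(np.array([x,y,z])-s['tool_pos'])*100).round(2),'rot',(R.inv()*T).as_rotvec().round(3),'| t',round(s['time'],2),'pos',s['tool_pos'].round(4),'grip',round(s['gripper_width'],3),round(s['grasp_force'],1),'q',s['joint_pos'].round(2))
E
python3 -c "
from h import *
go(.687,.204,.2)"
```

```text
to (0.687, 0.204, 0.2) shift [-59.06 -21.83   4.44] rot [-0.002 -0.001 -0.396] | t 0.1 pos [0.1927 0.594  0.2441] grip 1.001 0.0 q [ 1.14  0.05  1.61 -0.    1.48 -0.12]
```

Request:
send_rows --steps '[{"translation":[-4,-1.5,0],"delta_rot":[0,0,-0.1],"jaw":8.5},{"translation":[-8,-3,0],"delta_rot":[0,0,-0.2],"jaw":8.5},{"translation":[-12,-4.4,0],"delta_rot":[0,0,-0.3],"jaw":8.5},{"translation":[-16,-5.9,0],"delta_rot":[0,0,-0.396],"jaw":8.5},{"translation":[-20,-7.4,0],"delta_rot":[0,0,-0.396],"jaw":8.5},{"translation":[-24,-8.9,0],"delta_rot":[0,0,-0.396],"jaw":8.5},{"translation":[-28,-10.3,0],"delta_rot":[0,0,-0.396],"jaw":8.5},{"translation":[-32,-11.8,0],"delta_rot":[0,0,-0.396],"jaw":8.5}]'

```text
time: 0.9
tool_pos: [0.4618, 0.3821, 0.2448]
tool_rot: [-0.0, -0.041, 0.999, -0.0]
contact_force: [0.5, 1.1, -0.7]
gripper_width: 0.997
grasp_force: 0.0
```

```bash
python3 -c "
from h import *
go(.687,.204,.2)"
```

```text
to (0.687, 0.204, 0.2) shift [-20.99 -19.59   4.47] rot [-0.    -0.001  0.   ] | t 0.9 pos [0.4618 0.3821 0.2448] grip 0.997 0.0 q [ 0.57 -0.01  1.67  0.    1.47 -1.09]
```

Request:
send_rows --steps '[{"translation":[-3.5,-3.3,0],"delta_rot":[0,0,0],"jaw":8.5},{"translation":[-7,-6.6,0],"delta_rot":[0,0,0],"jaw":8.5},{"translation":[-10.5,-9.8,0],"delta_rot":[0,0,0],"jaw":8.5},{"translation":[-14,-13.1,1],"delta_rot":[0,0,0],"jaw":8.5},{"translation":[-17.5,-16.4,2],"delta_rot":[0,0,0],"jaw":8.5},{"translation":[-20,-18.5,3],"delta_rot":[0,0,0],"jaw":8.5},{"translation":[-21,-19.6,4.5],"delta_rot":[0,0,0],"jaw":8.5},{"translation":[-21,-19.6,4.5],"delta_rot":[0,0,0],"jaw":8.5}]'

```text
time: 1.7
tool_pos: [0.6853, 0.2037, 0.196]
tool_rot: [-0.003, -0.04, 0.999, -0.0]
contact_force: [-1.5, 0.2, 0.3]
gripper_width: 0.997
grasp_force: 0.0
```

```bash
cat >> h.py <<'E'
def rim(W,c,zt,r=.045):
    m=(np.hypot(W[...,0]-c[0],W[...,1]-c[1])<r)&(abs(W[...,2]-zt)<.005)
    print('rim',cv2.minEnclosingCircle(W[m][:,:2].astype(np.float32)),m.sum(), np.median(W[m][:,2]) if m.any() else None)
E
python3 -c "
from h import *
w=grab('wrist');cv2.imwrite('pics/w1.png',w['pixels'])
rim(world(w),(.687,.204),.07)
go(.687,.204,.052)"
```

```text
rim ((0.6851407289505005, 0.20454207062721252), 0.0259598009288311) 856 0.07045956156527798
to (0.687, 0.204, 0.052) shift [-0.28 -0.13 14.55] rot [ 0.    -0.005 -0.001] | t 1.75 pos [0.6849 0.2051 0.1975] grip 0.993 0.0 q [ 0.19  0.29  1.42  0.    1.43 -1.47]
```

View pics/w1.png

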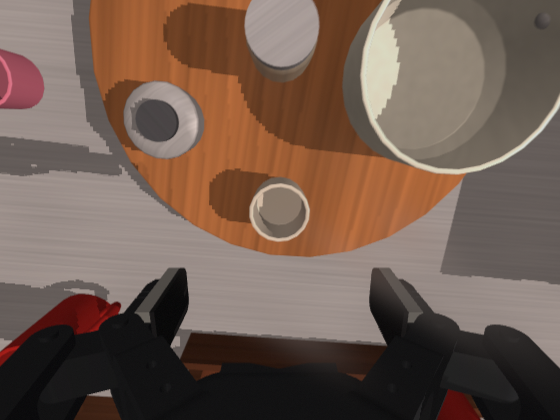

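The wrist view shows the white dish at (279,212), centred between the open fingers, with nothing on their line. I'll descend and grip.

Request:
send_rows --steps '[{"translation":[0,0,2.5],"delta_rot":[0,0,0],"jaw":8.5},{"translation":[0,0,5.5],"delta_rot":[0,0,0],"jaw":8.5},{"translation":[0,0,8.5],"delta_rot":[0,0,0],"jaw":8.5},{"translation":[0,0,11],"delta_rot":[0,0,0],"jaw":8.5},{"translation":[0,0,13],"delta_rot":[0,0,0],"jaw":8.5},{"translation":[0,0,14.2],"delta_rot":[0,0,0],"jaw":8.5},{"translation":[0,0,14.8],"delta_rot":[0,0,0],"jaw":8.5},{"translation":[0,0,14.8],"delta_rot":[0,0,0],"jaw":7.5}]'

```text
time: 2.55
tool_pos: [0.686, 0.2057, 0.0522]
tool_rot: [-0.0, -0.041, 0.999, 0.0]
contact_force: [0.0, 1.2, -0.7]
gripper_width: 0.881
grasp_force: 0.0
```

Request:
send_rows --steps '[{"translation":[0,0,0],"delta_rot":[0,0,0],"jaw":6.5},{"translation":[0,0,0],"delta_rot":[0,0,0],"jaw":5.8},{"translation":[0,0,0],"delta_rot":[0,0,0],"jaw":5.2},{"translation":[0,0,0],"delta_rot":[0,0,0],"jaw":4.5},{"translation":[0,0,0],"delta_rot":[0,0,0],"jaw":4.5},{"translation":[0,0,0],"delta_rot":[0,0,0],"jaw":4.5},{"translation":[0,0,0],"delta_rot":[0,0,0],"jaw":4.5},{"translation":[0,0,0],"delta_rot":[0,0,0],"jaw":4.5}]'

```text
time: 3.35
tool_pos: [0.6876, 0.2055, 0.0544]
tool_rot: [0.002, -0.041, 0.999, 0.0]
contact_force: [-0.7, -0.2, 6.7]
gripper_width: 0.593
grasp_force: 62.5
```

```bash
python3 -c "
from h import *
go(.687,.204,.2);go(.549,-.2395,.2)"
```

```text
to (0.687, 0.204, 0.2) shift [  0.02  -0.14 -14.56] rot [0.    0.003 0.   ] | t 3.35 pos [0.6876 0.2055 0.0544] grip 0.593 62.5 q [ 0.19  0.43  1.51 -0.    1.2  -1.47]
to (0.549, -0.2395, 0.2) shift [ 17.41 -43.21 -14.62] rot [0.    0.003 0.   ] | t 3.35 pos [0.6876 0.2055 0.0544] grip 0.593 62.5 q [ 0.19  0.43  1.51 -0.    1.2  -1.47]
```

Request:
send_rows --steps '[{"translation":[0,0,-0.6],"delta_rot":[0,0,0],"jaw":4.5},{"translation":[0,0,-2],"delta_rot":[0,0,0],"jaw":4.5},{"translation":[0,0,-4.5],"delta_rot":[0,0,0],"jaw":4.5},{"translation":[0,0,-7.5],"delta_rot":[0,0,0],"jaw":4.5},{"translation":[0.5,-1.2,-10],"delta_rot":[0,0,0],"jaw":4.5},{"translation":[1.5,-3.7,-11.5],"delta_rot":[0,0,0],"jaw":4.5},{"translation":[2.9,-7.2,-12],"delta_rot":[0,0,0],"jaw":4.5},{"translation":[4.3,-10.7,-12],"delta_rot":[0,0,0],"jaw":4.5}]'

```text
time: 4.15
tool_pos: [0.6526, 0.0945, 0.175]
tool_rot: [0.002, -0.042, 0.999, -0.0]
contact_force: [1.1, 0.4, -0.7]
gripper_width: 0.591
grasp_force: 62.3
```

Request:
send_rows --steps '[{"translation":[1.4,-3.5,0],"delta_rot":[0,0,0],"jaw":4.5},{"translation":[2.8,-7,0],"delta_rot":[0,0,0],"jaw":4.5},{"translation":[4.2,-10.5,0],"delta_rot":[0,0,0],"jaw":4.5},{"translation":[5.6,-14,0],"delta_rot":[0,0,0],"jaw":4.5},{"translation":[7,-17.5,0],"delta_rot":[0,0,0],"jaw":4.5},{"translation":[8.4,-21,0],"delta_rot":[0,0,0],"jaw":4.5},{"translation":[9.8,-24.5,0],"delta_rot":[0,0,0],"jaw":4.5},{"translation":[11.2,-28,0],"delta_rot":[0,0,0],"jaw":4.5}]'

```text
time: 4.95
tool_pos: [0.5628, -0.1944, 0.173]
tool_rot: [0.0, -0.041, 0.999, -0.0]
contact_force: [1.1, 0.1, -1.0]
gripper_width: 0.592
grasp_force: 62.3
```

```bash
python3 -c "
from h import *
go(.549,-.2395,.1)"
```

```text
to (0.549, -0.2395, 0.1) shift [ 1.75 -4.38  7.3 ] rot [-0.     0.001  0.   ] | t 4.95 pos [ 0.5628 -0.1944  0.173 ] grip 0.592 62.3 q [-0.46  0.04  1.75  0.    1.35 -2.11]
```

Request:
send_rows --steps '[{"translation":[0.8,-2,0],"delta_rot":[0,0,0],"jaw":4.5},{"translation":[1.4,-3.6,0],"delta_rot":[0,0,0],"jaw":4.5},{"translation":[1.75,-4.4,1],"delta_rot":[0,0,0],"jaw":4.5},{"translation":[1.75,-4.4,3.5],"delta_rot":[0,0,0],"jaw":4.5},{"translation":[1.75,-4.4,6.5],"delta_rot":[0,0,0],"jaw":4.5},{"translation":[1.75,-4.4,9],"delta_rot":[0,0,0],"jaw":4.5},{"translation":[1.75,-4.4,11],"delta_rot":[0,0,0],"jaw":4.5},{"translation":[1.75,-4.4,12],"delta_rot":[0,0,0],"jaw":4.5}]'

```text
time: 5.75
tool_pos: [0.5483, -0.2366, 0.0491]
tool_rot: [-0.002, -0.042, 0.999, 0.001]
contact_force: [-0.6, -0.3, -0.5]
gripper_width: 0.592
grasp_force: 62.3
```

Request:
send_rows --steps '[{"translation":[0,0,0],"delta_rot":[0,0,0],"jaw":4.5},{"translation":[0,0,0.3],"delta_rot":[0,0,0],"jaw":4.5},{"translation":[0,0,0.6],"delta_rot":[0,0,0],"jaw":4.5},{"translation":[0,0,0.9],"delta_rot":[0,0,0],"jaw":4.5},{"translation":[0,0,1.2],"delta_rot":[0,0,0],"jaw":4.5},{"translation":[0,0,1.4],"delta_rot":[0,0,0],"jaw":4.5},{"translation":[0,0,1.5],"delta_rot":[0,0,0],"jaw":4.5},{"translation":[0,0,1.5],"delta_rot":[0,0,0],"jaw":4.5}]'

```text
time: 6.55
tool_pos: [0.5496, -0.2383, 0.0371]
tool_rot: [-0.0, -0.041, 0.999, 0.0]
contact_force: [0.1, -0.1, -0.3]
gripper_width: 0.588
grasp_force: 62.3
```

```bash
python3 -c "
from h import *
go(.549,-.2395,.036)"
```

```text
to (0.549, -0.2395, 0.036) shift [ 0.07 -0.11  0.11] rot [ 0. -0.  0.] | t 6.55 pos [ 0.5496 -0.2383  0.0371] grip 0.588 62.3 q [-0.53  0.21  1.82  0.    1.12 -2.19]
```

Not in contact yet, so I'll lower in 1 mm steps.

Request:
send_rows --steps '[{"translation":[0,0,0.05],"delta_rot":[0,0,0],"jaw":4.5},{"translation":[0,0,0.1],"delta_rot":[0,0,0],"jaw":4.5},{"translation":[0,0,0.15],"delta_rot":[0,0,0],"jaw":4.5},{"translation":[0,0,0.2],"delta_rot":[0,0,0],"jaw":4.5},{"translation":[0,0,0.2],"delta_rot":[0,0,0],"jaw":4.5},{"translation":[0,0,0.2],"delta_rot":[0,0,0],"jaw":4.5},{"translation":[0,0,0.2],"delta_rot":[0,0,0],"jaw":4.5},{"translation":[0,0,0.2],"delta_rot":[0,0,0],"jaw":4.5}]'

```text
time: 7.35
tool_pos: [0.5499, -0.2385, 0.0364]
tool_rot: [-0.0, -0.041, 0.999, -0.0]
contact_force: [-3.5, 1.7, 5.7]
gripper_width: 0.588
grasp_force: 62.9
```

Contact is about 6 N. I'll release by opening gently to 6.8 cm, then go up.

Request:
send_rows --steps '[{"translation":[0,0,0],"delta_rot":[0,0,0],"jaw":5.2},{"translation":[0,0,0],"delta_rot":[0,0,0],"jaw":5.5},{"translation":[0,0,0],"delta_rot":[0,0,0],"jaw":6},{"translation":[0,0,0],"delta_rot":[0,0,0],"jaw":6.5},{"translation":[0,0,0],"delta_rot":[0,0,0],"jaw":7},{"translation":[0,0,0],"delta_rot":[0,0,0],"jaw":7},{"translation":[0,0,0],"delta_rot":[0,0,0],"jaw":7},{"translation":[0,0,0],"delta_rot":[0,0,0],"jaw":7}]'

```text
time: 8.15
tool_pos: [0.5497, -0.2384, 0.0353]
tool_rot: [-0.0, -0.041, 0.999, 0.0]
contact_force: [-0.5, -0.6, -0.2]
gripper_width: 0.821
grasp_force: 0.0
```

Request:
send_rows --steps '[{"translation":[0,0,-1],"delta_rot":[0,0,0],"jaw":7},{"translation":[0,0,-3],"delta_rot":[0,0,0],"jaw":7},{"translation":[0,0,-5.5],"delta_rot":[0,0,0],"jaw":7},{"translation":[0,0,-8.5],"delta_rot":[0,0,0],"jaw":7.5},{"translation":[0,0,-12],"delta_rot":[0,0,0],"jaw":8.5},{"translation":[0,0,-15],"delta_rot":[0,0,0],"jaw":8.5},{"translation":[0,0,-17],"delta_rot":[0,0,0],"jaw":8.5},{"translation":[0,0,-17],"delta_rot":[0,0,0],"jaw":8.5}]'

```text
time: 8.95
tool_pos: [0.5517, -0.2395, 0.2107]
tool_rot: [0.004, -0.041, 0.999, -0.002]
contact_force: [-0.7, -0.5, -0.0]
gripper_width: 0.996
grasp_force: 0.0
```

```bash
python3 -c "
from h import *
w=grab('wrist');rim(world(w),(.549,-.24),.052)
t=grab('top');rim(world(t),(.549,-.24),.052)
cv2.imwrite('pics/p1.png',w['pixels'])
go(.486,.1145,.2)"
```

```text
rim ((0.5478395223617554, -0.23779810965061188), 0.025956863537430763) 672 0.052492638774639985
rim ((0.0, 0.0), 0.0) 0 None
to (0.486, 0.1145, 0.2) shift [ 3.45 35.69  0.54] rot [-0.     0.001  0.   ] | t 9.05 pos [ 0.5497 -0.2383  0.2056] grip 0.995 0.0 q [-0.53  0.02  1.71  0.    1.41 -2.19]
```

View pics/p1.png

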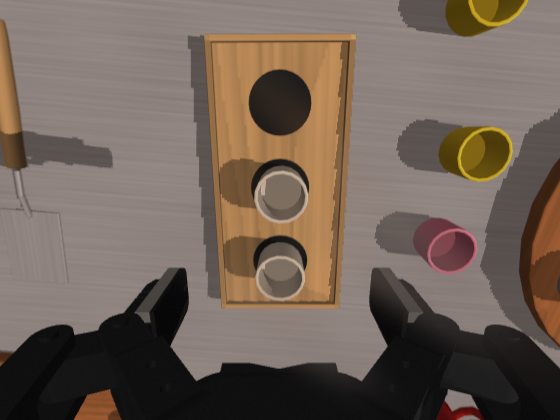

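Dish A stands upright on the middle round (rim at (281,195)), within 2 mm, and C at (280,278) is undisturbed. Next is B.

Request:
send_rows --steps '[{"translation":[0.2,2,0],"delta_rot":[0,0,0],"jaw":8.5},{"translation":[0.6,6,0],"delta_rot":[0,0,0],"jaw":8.5},{"translation":[1,10.5,0],"delta_rot":[0,0,0],"jaw":8.5},{"translation":[1.5,15,0],"delta_rot":[0,0,0],"jaw":8.5},{"translation":[1.9,19.5,0],"delta_rot":[0,0,0],"jaw":8.5},{"translation":[2.3,24,0],"delta_rot":[0,0,0],"jaw":8.5},{"translation":[2.8,28.5,0],"delta_rot":[0,0,0],"jaw":8.5},{"translation":[3.2,32.5,0],"delta_rot":[0,0,0],"jaw":8.5}]'

```text
time: 9.85
tool_pos: [0.4886, 0.0856, 0.2031]
tool_rot: [-0.002, -0.042, 0.999, 0.0]
contact_force: [0.5, -0.3, -0.3]
gripper_width: 0.996
grasp_force: 0.0
```

Request:
send_rows --steps '[{"translation":[0.2,2.2,0],"delta_rot":[0,0,0],"jaw":8.5},{"translation":[0.25,3.2,0.3],"delta_rot":[0,0,0],"jaw":8.5},{"translation":[0.25,3.2,0.5],"delta_rot":[0,0,0],"jaw":8.5},{"translation":[0.25,3.2,0.5],"delta_rot":[0,0,0],"jaw":8.5},{"translation":[0.25,3.2,0.5],"delta_rot":[0,0,0],"jaw":8.5},{"translation":[0.25,3.2,0.5],"delta_rot":[0,0,0],"jaw":8.5},{"translation":[0.25,3.2,0.5],"delta_rot":[0,0,0],"jaw":8.5},{"translation":[0.25,3.2,0.5],"delta_rot":[0,0,0],"jaw":8.5}]'

```text
time: 10.65
tool_pos: [0.4863, 0.1141, 0.2005]
tool_rot: [0.0, -0.041, 0.999, -0.0]
contact_force: [-0.4, -0.3, 0.0]
gripper_width: 0.996
grasp_force: 0.0
```

```bash
python3 -c "
from h import *
w=grab('wrist');rim(world(w),(.486,.1145),.07)
cv2.imwrite('pics/w2.png',w['pixels'])
go(.486,.1145,.052)"
```

```text
rim ((0.48404115438461304, 0.11462955921888351), 0.026081006973981857) 821 0.07054094169159882
to (0.486, 0.1145, 0.052) shift [ 0.02  0.03 14.84] rot [-0.     0.    -0.001] | t 10.7 pos [0.4862 0.1142 0.2004] grip 0.995 0.0 q [ 0.08 -0.22  1.95 -0.    1.42 -1.57]
```

View pics/w2.png

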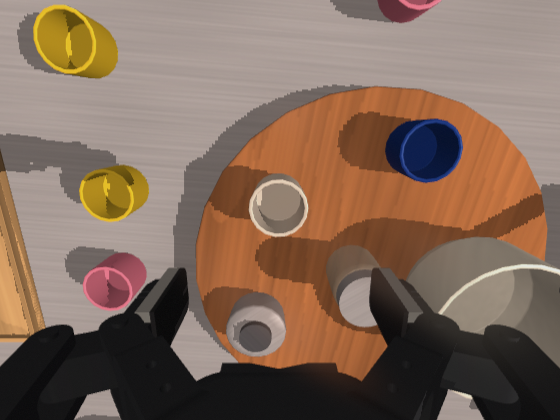

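White dish B is at (278,207), centred between the fingers. The jar at (360,285) and chrome cup at (257,325) are clear of the finger line. I'll descend and grip.

Request:
send_rows --steps '[{"translation":[0.1,0,2.5],"delta_rot":[0,0,0],"jaw":8.5},{"translation":[0.1,0,5.5],"delta_rot":[0,0,0],"jaw":8.5},{"translation":[0.1,0,8.5],"delta_rot":[0,0,0],"jaw":8.5},{"translation":[0.1,0,11],"delta_rot":[0,0,0],"jaw":8.5},{"translation":[0.1,0,13],"delta_rot":[0,0,0],"jaw":8.5},{"translation":[0.1,0,14.2],"delta_rot":[0,0,0],"jaw":8.5},{"translation":[0.1,0,14.8],"delta_rot":[0,0,0],"jaw":8.5},{"translation":[0.1,0,14.8],"delta_rot":[0,0,0],"jaw":7.5}]'

```text
time: 11.5
tool_pos: [0.4848, 0.1145, 0.052]
tool_rot: [-0.0, -0.041, 0.999, -0.0]
contact_force: [-0.8, 0.5, -0.1]
gripper_width: 0.883
grasp_force: 0.0
```

Request:
send_rows --steps '[{"translation":[0,0,0],"delta_rot":[0,0,0],"jaw":6.5},{"translation":[0,0,0],"delta_rot":[0,0,0],"jaw":5.8},{"translation":[0,0,0],"delta_rot":[0,0,0],"jaw":5.2},{"translation":[0,0,0],"delta_rot":[0,0,0],"jaw":4.5},{"translation":[0,0,0],"delta_rot":[0,0,0],"jaw":4.5},{"translation":[0,0,0],"delta_rot":[0,0,0],"jaw":4.5},{"translation":[0,0,0],"delta_rot":[0,0,0],"jaw":4.5},{"translation":[0,0,0],"delta_rot":[0,0,0],"jaw":4.5}]'

```text
time: 12.3
tool_pos: [0.4863, 0.1146, 0.054]
tool_rot: [0.001, -0.041, 0.999, -0.0]
contact_force: [-0.6, -0.7, 6.4]
gripper_width: 0.586
grasp_force: 62.5
```

```bash
python3 -c "
from h import *
go(.464,-.2465,.172)"
```

```text
to (0.464, -0.2465, 0.172) shift [  5.15 -35.81 -11.81] rot [-0.     0.003  0.   ] | t 12.3 pos [0.4863 0.1146 0.054 ] grip 0.586 62.5 q [ 0.08 -0.04  2.05 -0.    1.13 -1.57]
```

Request:
send_rows --steps '[{"translation":[0,0,-0.6],"delta_rot":[0,0,0],"jaw":4.5},{"translation":[0,0,-2],"delta_rot":[0,0,0],"jaw":4.5},{"translation":[0,0,-4.5],"delta_rot":[0,0,0],"jaw":4.5},{"translation":[0,0,-7.5],"delta_rot":[0,0,0],"jaw":4.5},{"translation":[0.2,-1.2,-10],"delta_rot":[0,0,0],"jaw":4.5},{"translation":[0.5,-3.7,-11.5],"delta_rot":[0,0,0],"jaw":4.5},{"translation":[1,-7.2,-12],"delta_rot":[0,0,0],"jaw":4.5},{"translation":[1.5,-10.8,-12],"delta_rot":[0,0,0],"jaw":4.5}]'

```text
time: 13.1
tool_pos: [0.4796, 0.0048, 0.1749]
tool_rot: [0.002, -0.042, 0.999, -0.0]
contact_force: [0.1, -0.2, -1.5]
gripper_width: 0.586
grasp_force: 62.4
```

Request:
send_rows --steps '[{"translation":[0.5,-3.6,0],"delta_rot":[0,0,0],"jaw":4.5},{"translation":[1,-7.2,0],"delta_rot":[0,0,0],"jaw":4.5},{"translation":[1.5,-10.8,0],"delta_rot":[0,0,0],"jaw":4.5},{"translation":[2,-14.4,0],"delta_rot":[0,0,0],"jaw":4.5},{"translation":[2.5,-18,0],"delta_rot":[0,0,0],"jaw":4.5},{"translation":[3,-21.5,0],"delta_rot":[0,0,0],"jaw":4.5},{"translation":[3.4,-24,0],"delta_rot":[0,0,0],"jaw":4.5},{"translation":[3.5,-25,0],"delta_rot":[0,0,0],"jaw":4.5}]'

```text
time: 13.9
tool_pos: [0.4642, -0.2484, 0.1732]
tool_rot: [0.0, -0.04, 0.999, -0.0]
contact_force: [1.0, -0.1, -1.2]
gripper_width: 0.584
grasp_force: 62.5
```

```bash
python3 -c "
from h import *
go(.464,-.2455,.050)"
```

```text
to (0.464, -0.2455, 0.05) shift [1.000e-02 3.000e-01 1.232e+01] rot [-0.001  0.    -0.002] | t 13.9 pos [ 0.4642 -0.2484  0.1732] grip 0.584 62.5 q [-0.63 -0.13  1.91 -0.    1.36 -2.28]
```

Request:
send_rows --steps '[{"translation":[0,0,0],"delta_rot":[0,0,0],"jaw":4.5},{"translation":[0,0,1.5],"delta_rot":[0,0,0],"jaw":4.5},{"translation":[0,0,4],"delta_rot":[0,0,0],"jaw":4.5},{"translation":[0,0,7],"delta_rot":[0,0,0],"jaw":4.5},{"translation":[0,0,9.5],"delta_rot":[0,0,0],"jaw":4.5},{"translation":[0,0,11.2],"delta_rot":[0,0,0],"jaw":4.5},{"translation":[0,0,12],"delta_rot":[0,0,0],"jaw":4.5},{"translation":[0,0,12],"delta_rot":[0,0,0],"jaw":4.5}]'

```text
time: 14.7
tool_pos: [0.4636, -0.2445, 0.0504]
tool_rot: [-0.001, -0.042, 0.999, 0.001]
contact_force: [0.4, 0.3, -1.1]
gripper_width: 0.585
grasp_force: 62.5
```

```bash
python3 -c "
from h import *
go(.464,-.2455,.035)"
```

```text
to (0.464, -0.2455, 0.035) shift [-0.04 -0.11  1.54] rot [ 0.003 -0.003  0.002] | t 14.7 pos [ 0.4636 -0.2445  0.0504] grip 0.585 62.5 q [-0.63  0.02  1.99  0.    1.13 -2.28]
```

Request:
send_rows --steps '[{"translation":[0,0,0.3],"delta_rot":[0,0,0],"jaw":4.5},{"translation":[0,0,0.6],"delta_rot":[0,0,0],"jaw":4.5},{"translation":[0,0,0.9],"delta_rot":[0,0,0],"jaw":4.5},{"translation":[0,0,1.2],"delta_rot":[0,0,0],"jaw":4.5},{"translation":[0,0,1.4],"delta_rot":[0,0,0],"jaw":4.5},{"translation":[0,0,1.5],"delta_rot":[0,0,0],"jaw":4.5},{"translation":[0,0,1.6],"delta_rot":[0,0,0],"jaw":4.5},{"translation":[0,0,1.6],"delta_rot":[0,0,0],"jaw":4.5}]'

```text
time: 15.5
tool_pos: [0.4646, -0.2464, 0.0362]
tool_rot: [-0.0, -0.041, 0.999, 0.0]
contact_force: [-0.1, 0.2, -1.3]
gripper_width: 0.586
grasp_force: 62.5
```

Request:
send_rows --steps '[{"translation":[0,0,0.05],"delta_rot":[0,0,0],"jaw":4.5},{"translation":[0,0,0.1],"delta_rot":[0,0,0],"jaw":4.5},{"translation":[0,0,0.15],"delta_rot":[0,0,0],"jaw":4.5},{"translation":[0,0,0.15],"delta_rot":[0,0,0],"jaw":4.5},{"translation":[0,0,0.15],"delta_rot":[0,0,0],"jaw":4.5},{"translation":[0,0,0.15],"delta_rot":[0,0,0],"jaw":4.5},{"translation":[0,0,0.15],"delta_rot":[0,0,0],"jaw":4.5},{"translation":[0,0,0.15],"delta_rot":[0,0,0],"jaw":4.5}]'

```text
time: 16.3
tool_pos: [0.4647, -0.2465, 0.0361]
tool_rot: [-0.0, -0.041, 0.999, 0.0]
contact_force: [-4.9, 1.5, 8.2]
gripper_width: 0.585
grasp_force: 63.4
```

Contact made, so I'll release and lift.

Request:
send_rows --steps '[{"translation":[0,0,0],"delta_rot":[0,0,0],"jaw":5.2},{"translation":[0,0,0],"delta_rot":[0,0,0],"jaw":5.5},{"translation":[0,0,0],"delta_rot":[0,0,0],"jaw":6},{"translation":[0,0,0],"delta_rot":[0,0,0],"jaw":6.5},{"translation":[0,0,0],"delta_rot":[0,0,0],"jaw":7},{"translation":[0,0,0],"delta_rot":[0,0,0],"jaw":7},{"translation":[0,0,0],"delta_rot":[0,0,0],"jaw":7},{"translation":[0,0,0],"delta_rot":[0,0,0],"jaw":7}]'

```text
time: 17.1
tool_pos: [0.4646, -0.2464, 0.0348]
tool_rot: [-0.0, -0.041, 0.999, 0.0]
contact_force: [-1.1, 0.4, -0.4]
gripper_width: 0.82
grasp_force: 0.0
```

Request:
send_rows --steps '[{"translation":[0,0,-1],"delta_rot":[0,0,0],"jaw":7},{"translation":[0,0,-3],"delta_rot":[0,0,0],"jaw":7},{"translation":[0,0,-5.5],"delta_rot":[0,0,0],"jaw":7},{"translation":[0,0,-8.5],"delta_rot":[0,0,0],"jaw":7.5},{"translation":[0,0,-12],"delta_rot":[0,0,0],"jaw":8},{"translation":[0,0,-15],"delta_rot":[0,0,0],"jaw":8},{"translation":[2,0,-17],"delta_rot":[0,0,0],"jaw":8},{"translation":[4,0,-17],"delta_rot":[0,0,0],"jaw":8}]'

```text
time: 17.9
tool_pos: [0.4262, -0.2509, 0.2101]
tool_rot: [0.003, -0.042, 0.999, -0.003]
contact_force: [-0.6, 0.1, -0.3]
gripper_width: 0.941
grasp_force: 0.0
```

```bash
python3 -c "
from h import *
w=grab('scene');W=world(w)
for c in((.464,-.246),(.549,-.239),(.634,-.232)): rim(W,c,.052,.04)
w=grab('wrist');W=world(w)
for c in((.464,-.246),(.549,-.239),(.634,-.232)): rim(W,c,.052,.04)
cv2.imwrite('pics/end.png',w['pixels']); go(.4,-.2,.2)"
```

```text
rim ((0.4661078453063965, -0.24474117159843445), 0.029943132773041725) 93 0.05054351318379547
rim ((0.549545407295227, -0.23639990389347076), 0.027581553906202316) 100 0.05044809335564614
rim ((0.6349330544471741, -0.23093755543231964), 0.027685919776558876) 111 0.05070686769151617
rim ((0.4626958966255188, -0.24556182324886322), 0.026089316233992577) 671 0.05234683158581399
rim ((0.5475148558616638, -0.23777472972869873), 0.026099776849150658) 648 0.05200011285385989
rim ((0.6130129098892212, -0.23381733894348145), 0.0148580027744174) 122 0.05067319140165473
to (0.4, -0.2, 0.2) shift [1.99 5.18 0.64] rot [-0.002  0.002 -0.001] | t 18.0 pos [ 0.424  -0.2501  0.2066] grip 0.937 0.0 q [-0.68 -0.25  1.96 -0.    1.43 -2.34]
```

View pics/end.png

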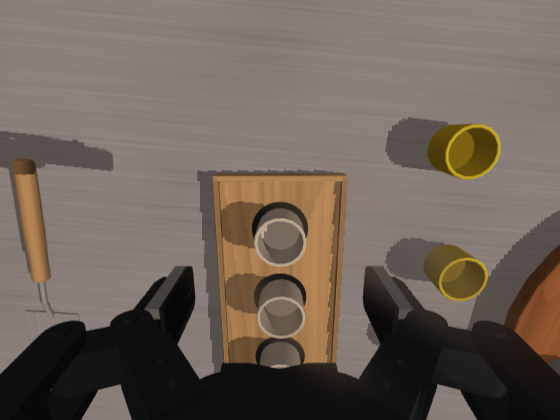

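The picture shows the dishes upright on their rounds at (280,240), (281,316) and (279,352). The measured centres are all within about 3 mm, so I'll hand the job in.

```bash
python3 -c "
from plant import *
print(job_done())"
```

```text
the job is handed in; nothing more can be done
None
```

Both white dishes from the turntable now stand upright on the tray's two empty rounds, within about 3 mm of their centres, with the third dish still on its own round; the job was handed in at about 18 s, and no verdict was returned.

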